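# Roll the rip stop up to its gauge mark and lock it

### The arm

A 6-joint arm with a two-finger parallel gripper is mounted at the origin on a cart in front of the work surface, level with it; the furniture and walls round the work are solid. World frame = base frame: x ahead of the robot, y to its left, z up, the work surface at z = 0. Lengths are in m, angles in degrees, forces in N, time in s.
With the tool pointing down it reaches from about 0.35 to 0.875 m from the base axis. Payload 4.2 kg.
Tool frame: the origin (TCP) lies on the front face of the gripper's body, between the roots of the fingers; the fingertips stand finger_overhang ahead of it and the grasp point (between the pads) lies 51 mm ahead of it (finger_overhang is the distance from the TCP to the fingertips, in m); z points along the fingers, y is the line along which they close (so a half turn about z gives the same grasp; the last joint's range is limited). The gripper opens to 87 mm and grips with 3 to 60 N. Pads are 19 mm wide; open, the fingers measure 117 mm over their backs; the gripper's body (75 mm by 190 mm) begins 51 mm behind the grasp point.
Start: joints at [-60.986, 22.042, 0.453, 0, -68.411, -14.817], TCP at [0.153, -0.606, 0.292] pointing down, gripper open.
Joint ranges: [-179.83, 179.83], [-69.29, 118.12], [-61.27, 80.66], [-181.25, 117.63], [-171.15, -9.14], [-177.46, 177.46]. Speed limits (degrees/s): [159.86, 159.86, 180, 180, 180, 180].

### API

Orientations are given as a 3x3 rotation matrix whose columns are the frame's x, y, z axes.
In Python, from station import sense, capture, camera_model, finish_job, finger_overhang gives the robot as it stands. The module is installed in compiled form; this text tells all that it offers.
- The arm moves only by the tool jog_arm, never from a script. Its argument "rows" is a list that holds one entry, the list of rows, each a list of 4 numbers: the shift along the tool's x, y, z in m, then the turn about the tool's z in rad. A call has 1 to 20 rows; each row shifts and turns the commanded pose from where the row before left it, along the tool's axes as they then stand; what a row does not reach is not made up. A row lasts 1/8 s, in which the tool goes at most 62.5 mm and 10.7 degrees, less where a joint would pass 70% of its speed; a pose out of reach is approached as far as the arm can. A call is refused whole if a number of a shift passes 0.0625 or a number of a turn 0.188, either way. A call with a gripper value outside its range is refused whole. "claw" is the opening, from 0 (shut) to 1 (fully open), set as the call begins (left out, the last holds). The fingers move at their own pace and stop on an object; the grip force is fixed at half the most. Time passes only in rows, so rows that do not move let the fingers close. It gives the time, the measured TCP pose, the force, the opening and the grip force at its end, in the units of the state.
- sense(): the state, without advancing time (a new reading comes with each control period).
- capture(name): name is "side" or "top"; returns the picture (420x560x3 uint8, red, green, blue); there is no depth.
- camera_model(name): a dict with "fovy" (degrees; the focal length in pixels is half the picture's height over the tangent of half this angle, whatever the lens; pixels are square), "cx", "cy" (the principal point, pixels), "eye" and "rotation" of the camera in the world. Camera axes: x right, y down, z forward; pixel columns grow to the right and rows downward; lengths in m; the calibration is good to about 2 mm. A picture is of the moment at which its call begins. camera_model takes no time and is no camera call.
- finish_job(): hands the job in; it is judged then, once.
The state is a dict: "time_s": time; "joints": joint angles; "joint_velocities": joint speeds; "effort": joint torques, N m; "tcp_pos": TCP position; "ee_rot": TCP orientation; "wrist_force": force on the tool from outside, world axes, zero at the start; "moment": the same for the moment, N m; "gripper_width": opening from 0.0 (shut) to 1.0 (fully open); "gripper_force": force on a finger pad.
Only numpy, scipy, OpenCV 4.12 (cv2) and the standard library are available. Lean on these libraries where they do the work, as an engineer would, in place of code of your own. Each camera call takes 0.05 s, during which the arm holds its last target. There are 200 camera calls.

### The job

Set the rip stop on the saw table for the next cut: with a fingertip on top of its knurled thumbwheel, roll the saddle along until the line on its index plate stands level with the line on the gauge clip, moving it by the wheel only and without pushing the saddle or its lever. Only then press the raised lock lever down flat with a fingertip to lock the setting, and come away. Press lightly, grip nothing, and leave the things lying around where they are.

Things in the scene. Friction and masses are not known exactly. Their poses are not given: they have to be found in the camera images.
- stop_base: the rip stop's base, screwed to the table: aluminium scale plate (x -50 to +30 mm, 320 mm along y, 8 mm thick), two steel rails along y (tops at 26 mm) and a grey end stop block, 48 mm high, at the +y end. Origin on the table under the middle of the rails; x points across the rails away from the robot, y along them to the end stop (left). Turned up to 0.3 rad
- wheel_axle (a point): centre of the knurled thumbwheel, 38 mm above the table, in the middle of the saddle. The wheel is a disc of 28 mm radius and 16 mm width with a slightly soft rubber knurled rim, its axle along stop_base x, its top 66 mm above the table, 20 mm clear above the saddle
- thumbwheel (a joint): wheel angle in rad, 0 at the start. Top dragged towards the end stop (+y of stop_base): it grows and the saddle rolls the same way on a 12 mm hub, 12 mm per rad; dragged back it returns. A finger gripping the top goes 40 mm per rad (10 mm of finger path, 3 mm of saddle). It turns with 1 to 2 N at the rim, a press of 4 to 15 N grips it, and it stays where left
- index_line (a point): outer end of the black line scribed on the saddle's small steel index plate, on the robot's side of the saddle, 18 mm above the table; the line runs along stop_base x
- gauge_mark (a point): inner end of the pale line on top of the gauge clip, a dark steel clip 16 mm long fixed on the plate's edge on the robot's side, 18 mm above the table; the line runs along stop_base x. At the start it lies 28 to 55 mm ahead of the index line, towards the end stop
- lock_lever (a joint): angle of the lock lever in rad: 0 raised 40 degrees above level (starts at 0 to 0.12), 0.698 pressed down flat to its stop. It takes 5 to 8 N at the grip while its cam rides up on the rail, goes over centre at 0.55 rad and then stays flat by itself and holds the saddle; let go before that, it springs back to 0.15. Not to be touched until the lines are level
- lever_tip (a point): middle of the upper face of the lever's black grip near its free end, the place to press. The lever is 14 mm wide and reaches 64 mm from its pivot towards the robot (-x of stop_base); this point is 54 mm out from the pivot and 7 mm above the lever's mid-line, about 61 mm above the table when raised, 28 mm when flat
- lever_pivot (a point): pivot of the lock lever, 21 mm above the table on the robot's side of the saddle, 34 mm behind the wheel axle (-y of stop_base); the hinge runs along stop_base y
- calliper: bystander: loose digital calliper, 215 x 67 x 13 mm, lying flat on the robot's side of the base; leave it
- tape_measure: bystander: loose yellow tape measure, 35 x 87 x 64 mm, standing behind the base; leave it
- wood_strip: bystander: loose hardwood strip, 32 x 120 x 20 mm, behind the base; leave it
- saddle (a joint): travel in m, 0 at the start, growing towards the end stop, range -0.008 to 0.085, of the grey saddle that rides on the rails (53 mm wide, 85 mm long, flat top 46 mm above the table) and carries thumbwheel, index plate and lock lever. The saddle must not be pushed directly (a brush of up to 5 N is forgiven); touching the thumbwheel and the lever is free
Things that resemble listed ones, but are neither listed nor needed, are in the scene too. Several things look just like the part that bears gauge_mark: the one meant starts farthest to the robot's right.

How it is judged:
By the outcome, as a careful person would: the job done as asked, in the order asked, and still so for the second after the job is handed in, with the robot touching nothing.
It also fails if it takes over 72 s, if anything falls off the work surface, if the arm or the gripper's body presses on something with over 40 N, if the wrist force passes 120 N, or if a joint passes its speed limit or range.

## Working session

There is one attempt and no reset: what is moved stays moved. The work goes in short steps, Python scripts to look and compute and a tool call to move; the robot and the scene stay as the last step left them, time stands still between calls to the robot, and variables do not carry over. Pictures are saved under pics/ and viewed, at most 10 in all, crops included, and the job is handed in when it is done.

Besides the shell and the picture viewer there is one more tool, called as a command line: name --argument value ..., lists and objects as JSON in quotes. jog_arm: Moves the arm, as the interface text tells. Its arguments: {"type":"object","properties":{"rows":{"type":"array"},"claw":{"type":"number"}},"required":["rows"]}

```bash
mkdir -p pics
python3 - <<'E'
from station import *
import cv2
for n in("side","top"):
    cv2.imwrite(f"pics/{n}0.png",capture(n)[:,:,::-1]); m=camera_model(n); print(n,m)
s=sense();print(s["tcp_pos"],s["ee_rot"],s["wrist_force"],s["gripper_width"],finger_overhang if not callable(finger_overhang) else finger_overhang(),s["time_s"])
E
```

```text
side {'fovy': 42.29009588212038, 'cx': 290.1779472777471, 'cy': 196.55429668125373, 'eye': array([0.28995451, 0.75309231, 0.48681769]), 'rotation': array([[-0.95709216, -0.13465858,  0.2565963 ],
       [-0.28977007,  0.4533174 , -0.84293335],
       [-0.00281136, -0.88111883, -0.47288656]])}
top {'fovy': 43.791914716823364, 'cx': 276.08766728210645, 'cy': 214.09506149294054, 'eye': array([0.39620458, 0.07633729, 1.09435865]), 'rotation': array([[ 0.01042568, -0.99511785,  0.09814154],
       [-0.99993581, -0.01081078, -0.00339292],
       [ 0.00443734, -0.09809987, -0.99516668]])}
[ 0.15321371 -0.60552171  0.29126163] [[-9.69501736e-01 -2.45083757e-01 -5.79721228e-04]
 [-2.45084422e-01  9.69499913e-01  1.88278924e-03]
 [ 1.00598619e-04  1.96744808e-03 -9.99998060e-01]] [0.15903254 0.04044661 0.29638525] 0.9992201361114855 0.0697 0.1
```

View pics/top0.png

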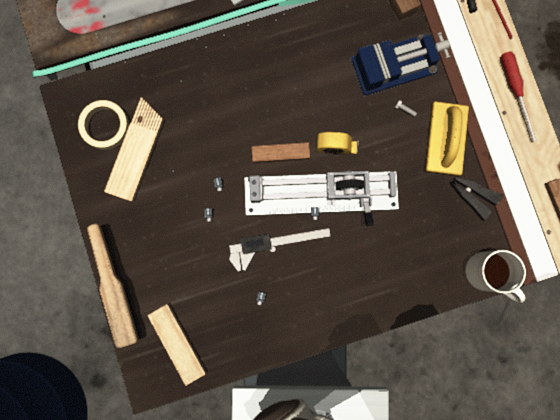

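View pics/side0.png

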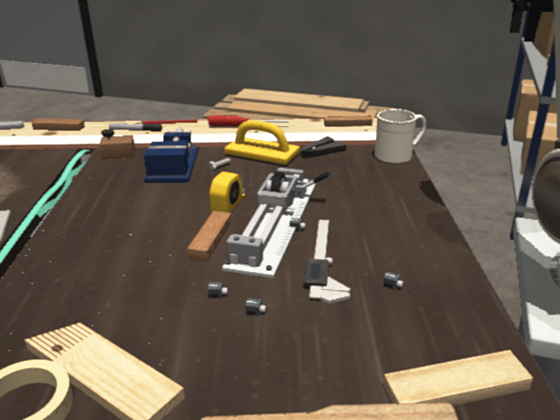

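The top view shows the stop base at about (245-398, 170-215), the wheel near (349,184), the lever grip near (368,216) and the clip on the plate at (315,212). The other three clips lie loose on the table. In the side view the base is at (225-330, 165-275). I'll enlarge both.

Run:
```python
import cv2,numpy as np
t=cv2.imread("pics/top0.png")[162:232,240:405]; s=cv2.imread("pics/side0.png")[160:280,220:335]
a=cv2.resize(t,None,fx=4.8,fy=4.8,interpolation=cv2.INTER_CUBIC); cv2.imwrite("pics/tc.png",a)
cv2.imwrite("pics/sc.png",cv2.resize(s,None,fx=5,fy=5,interpolation=cv2.INTER_CUBIC))
```

```text
(no output)
```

View pics/tc.png

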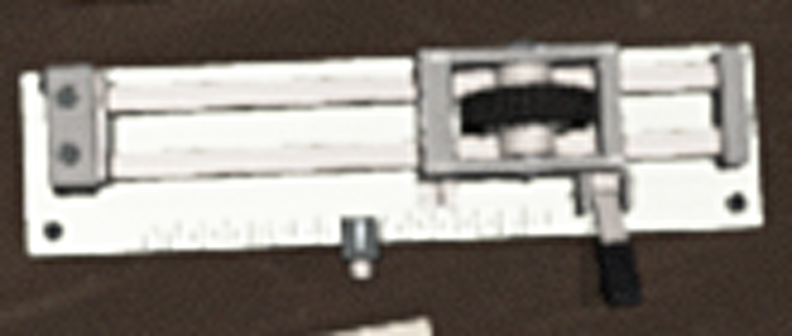

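View pics/sc.png

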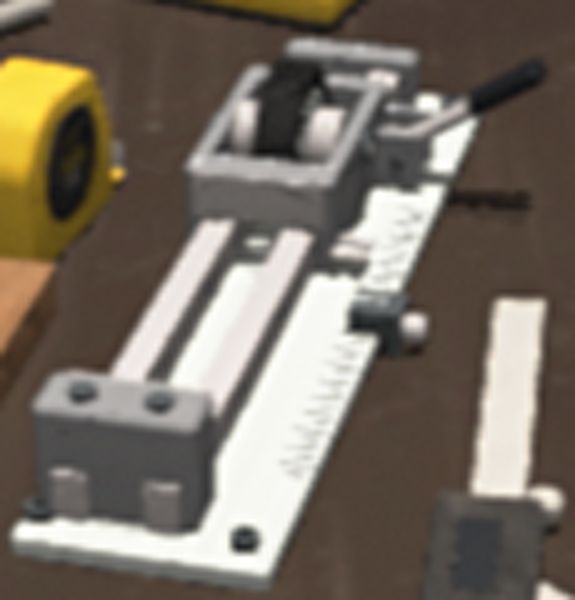

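The top crop shows the clip with its pale line at crop (358,235), the index plate's dark line at about (440,192), the wheel at about (528,108) and the black grip at (618,275). The side crop agrees with this. Next I'll fit the base frame from the plate and measure these points.

```bash
cat > h.py <<'E'
import cv2,numpy as np
from station import *
def ray(n,u,v):
    m=camera_model(n); f=210/np.tan(np.radians(m["fovy"]/2))
    return m["eye"],m["rotation"]@np.array([(u-m["cx"])/f,(v-m["cy"])/f,1])
def onz(n,u,v,z):
    e,d=ray(n,u,v); return e+d*(z-e[2])/d[2]
def proj(n,p):
    m=camera_model(n); f=210/np.tan(np.radians(m["fovy"]/2)); q=m["rotation"].T@(np.asarray(p)-m["eye"])
    return np.array([m["cx"]+f*q[0]/q[2],m["cy"]+f*q[1]/q[2]])
E
python3 - <<'E'
from h import *
g=lambda u,v:((u+.5)/4.8+240-.5,(v+.5)/4.8+162-.5)
im=cv2.imread("pics/top0.png")
gray=im.min(2); mask=(gray>120).astype(np.uint8); mask[:165]=0;mask[220:]=0;mask[:,:240]=0;mask[:,405:]=0
# plate lower long edge (robot side), at plate top z=8mm: per-column subpixel white->dark crossing
pts=[]
for u in list(range(250,308))+list(range(324,360))+list(range(378,394)):
    c=gray[195:225,u].astype(float); 
    k=[i for i in range(29) if c[i]>110>=c[i+1]]
    if k: i=k[-1]; pts.append(onz("top",u,195+i+(c[i]-110)/(c[i]-c[i+1]),.008))
pts=np.array(pts); vx,vy,x0,y0=cv2.fitLine(pts[:,:2].astype(np.float32),cv2.DIST_HUBER,0,.001,.001).ravel()
ey=np.array([vx,vy])*np.sign(vy); ex=np.array([ey[1],-ey[0]])
r=(pts[:,:2]-[x0,y0])@ex; print("yaw",np.arctan2(-ey[0],ey[1]),"res",r.std(),len(pts))
edge=np.array([x0,y0])
C=[onz("top",*g(*c),.008)[:2] for c in((22,73),(752,45),(763,225),(30,255))]
loc=lambda p:((np.asarray(p)[:2]-edge)@ex-.050,(np.asarray(p)[:2]-edge)@ey)
for c in C: print("corner",np.round(loc(c),4))
y0m=np.mean([loc(c)[1] for c in C]); O=edge+ex*.05+ey*y0m
np.savez("fr.npz",O=O,ex=ex,ey=ey); print("O",O,ex,ey)
L=lambda p:np.round([(p[:2]-O)@ex,(p[:2]-O)@ey],4)
for n,(u,v),z in(("wheeltop",(528,108),.066),("idx",(440,192),.018),("clip",(359,237),.018),("grip",(618,275),.055),("saddle L",(418,110),.046),("saddle R",(620,105),.046)):
    p=onz("top",*g(u,v),z); print(n,p.round(4),L(p))
# line profiles along base y
up=lambda x,y,z:proj("top",[*(O+ex*x+ey*y),z])
for nm,xs in(("idx",np.arange(-.040,-.026,.002)),("clip",np.arange(-.056,-.034,.002))):
    for x in xs:
        ys=np.arange(-.045,.04,.002); q=np.array([up(x,y,.018) for y in ys],np.float32)
        print(nm,round(x,3),cv2.remap(gray,q[:,:1],q[:,1:],cv2.INTER_CUBIC).ravel())
E
```

```text
yaw 0.05057426 res 0.0003004130636891131 110
corner [0.0311 0.1293]
corner [ 0.0309 -0.1915]
corner [-0.0487 -0.1913]
corner [-0.0491  0.1285]
O [ 0.55848642 -0.02133601] [0.9987214 0.0505527] [-0.0505527  0.9987214]
wheeltop [ 0.5592 -0.0729  0.066 ] [-0.0019 -0.0515]
idx [ 0.5297 -0.0416  0.018 ] [-0.0298 -0.0188]
clip [ 0.5097 -0.0066  0.018 ] [-0.048   0.0172]
grip [ 0.4911 -0.1117  0.055 ] [-0.0719 -0.0868]
saddle L [ 0.561  -0.0292  0.046 ] [ 0.0021 -0.008 ]
saddle R [ 0.5641 -0.1147  0.046 ] [ 0.0009 -0.0935]
idx -0.04 [227 230 243 247 249 233 230 242 247 240 232 239 249 251 242 227 238 246
 244 241 225 236 248 248 248 227 229 202 134 115 157 175 145 125 103 177
 253 252 248 239 230 241 250]
idx -0.038 [240 241 247 248 248 237 235 244 248 240 226 228 241 247 241 233 238 239
 244 244 233 238 247 247 247 240 246 244 228 224 229 230 226 220 210 228
 248 249 248 242 238 244 247]
idx -0.036 [244 244 245 244 245 244 244 245 246 242 229 223 216 208 217 234 236 232
 235 242 243 244 246 246 245 245 247 247 248 249 249 250 250 252 251 249
 247 247 246 246 245 246 246]
idx -0.034 [245 24
[... 2237 characters left out ...]
36 235 245 245 239 239 231 241 245
 227 236 232 239 241 245 250 235 208 163  94  76 163 187 119  77  57 154
 255 253 244 236 225 239 250]
clip -0.04 [227 230 243 247 249 233 230 242 247 240 232 239 249 251 242 227 238 246
 244 241 225 236 248 248 248 227 229 202 134 115 157 175 145 125 103 177
 253 252 248 239 230 241 250]
clip -0.038 [240 241 247 248 248 237 235 244 248 240 226 228 241 247 241 233 238 239
 244 244 233 238 247 247 247 240 246 244 228 224 229 230 226 220 210 228
 248 249 248 242 238 244 247]
clip -0.036 [244 244 245 244 245 244 244 245 246 242 229 223 216 208 217 234 236 232
 235 242 243 244 246 246 245 245 247 247 248 249 249 250 250 252 251 249
 247 247 246 246 245 246 246]
```

The lines are clear: the index line at base y ≈ -18.8 mm and the clip line at +16.8 mm. That gives a gap of about 35.6 mm, inside the stated 28–55 mm. Saddle length and plate corners match their given sizes to within 1 mm or so. The wheel is at base (-2, -51) mm. Next I'll compute the approach.

```bash
cat >> h.py <<'E'
F=np.load("fr.npz") if __import__("os").path.exists("fr.npz") else None
def W(x,y,z): return np.array([*(F["O"]+F["ex"]*x+F["ey"]*y),z])
def to(x,y,z):  # tool-frame shift of fingertip to base-local point, yaw turn to align
    s=sense(); R=s["ee_rot"]; t=np.arctan2(*(R[:2,1]@F["ex"],R[:2,1]@F["ey"]))
    c,q=np.cos(t),np.sin(t)
    d=W(x,y,z)-(s["tcp_pos"]+R[:,2]*.0697)
    for a in (t,-t):
        R2=R@cv2.Rodrigues(np.array([0,0,a]))[0]
        if abs(R2[:2,1]@F["ex"])<1e-2: print("turn",a,"shift",(R2.T@d).round(4))
def st():
    s=sense(); p=s["tcp_pos"]+s["ee_rot"][:,2]*.0697; print("t",round(s["time_s"],2),"tip",((p[:2]-F["O"])@F["ex"]).round(4),((p[:2]-F["O"])@F["ey"]).round(4),p[2].round(4),"F",s["wrist_force"].round(2))
def lines(n="top",z=.018):
    g=capture(n).min(2); out={}
    for nm,xs,s in(("idx",np.arange(-.034,-.0285,.001),-1),("clip",np.arange(-.049,-.042,.001),1)):
        ys=np.arange(-.03,.04,.0005); a=0
        for x in xs:
            q=np.array([proj(n,W(x,y,z)) for y in ys],np.float32); a=a+cv2.remap(g,q[:,:1],q[:,1:],cv2.INTER_CUBIC).ravel().astype(float)/len(xs)
        out[nm]=(ys,a)
    return g,out
E
python3 -c "
from h import *
st();to(-.0015,-.061,.20)"
```

```text
t 0.1 tip -0.4343 -0.5628 0.2216 F [0.16 0.04 0.3 ]
turn 0.19703231388156583 shift [-0.4328  0.5018  0.0223]
```

jog_arm --rows '[[[0,0,0,0.0985],[0,0,0,0.0985],[-0.029,0.0335,0,0],[-0.029,0.0335,0,0],[-0.029,0.0335,0,0],[-0.029,0.0335,0,0],[-0.029,0.0335,0,0],[-0.029,0.0335,0,0],[-0.029,0.0335,0,0],[-0.029,0.0335,0,0],[-0.029,0.0335,0,0],[-0.029,0.0335,0,0],[-0.029,0.0335,0,0],[-0.029,0.0335,0,0],[-0.029,0.0335,0,0],[-0.029,0.0335,0,0],[-0.027,0.033,0.02,0],[0,0,0,0],[0,0,0,0]]]' --claw 0

```text
time_s: 2.48
tcp_pos: [0.5599, -0.0827, 0.272]
ee_rot: [[-0.999, -0.051, -0.001], [-0.051, 0.999, -0.0], [0.001, -0.0, -1.0]]
wrist_force: [-0.1, 0.3, 0.9]
gripper_width: 0.006
gripper_force: 0.0
```

```bash
python3 -c "
from h import *
st();to(-.0015,-.061,.075);print(sense()['gripper_width'])"
```

```text
t 2.48 tip -0.0017 -0.0614 0.2023 F [-0.07  0.26  0.87]
turn -0.0005002582326040977 shift [-0.0004  0.0004  0.1273]
turn 0.0005002582326040977 shift [-0.0004  0.0004  0.1273]
0.0055621948556780956
```

Now down to just above the wheel, then a side picture to check that the tip is over it.

jog_arm --rows '[[[0,0,0.04,0],[0,0,0.04,0],[0,0,0.03,0],[0,0,0.017,0],[0,0,0,0],[0,0,0,0]]]'

```text
time_s: 3.22
tcp_pos: [0.5607, -0.0832, 0.1466]
ee_rot: [[-0.999, -0.05, 0.002], [-0.05, 0.999, -0.0], [-0.002, -0.0, -1.0]]
wrist_force: [0.1, -0.9, -0.1]
gripper_width: 0.0
gripper_force: 0.0
```

```bash
python3 -c "
from h import *
st();im=capture('side')[:,:,::-1];cv2.imwrite('pics/s1.png',cv2.resize(im[110:280,200:360],None,fx=3.5,fy=3.5,interpolation=2))"
```

```text
t 3.23 tip -0.0008 -0.0619 0.0769 F [ 0.06 -0.92 -0.15]
```

View pics/s1.png

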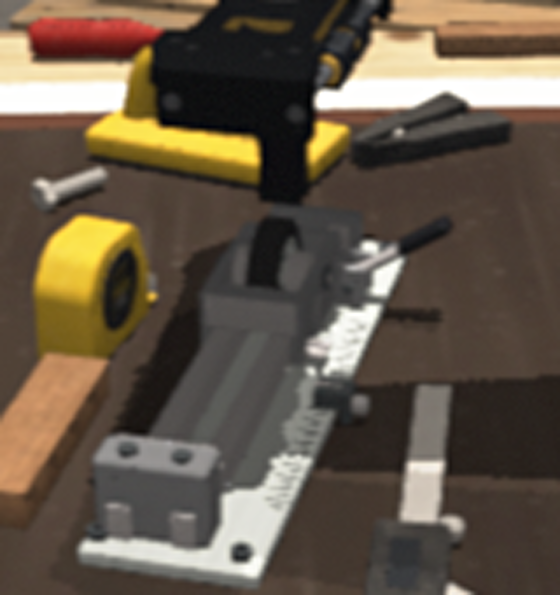

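The finger hangs just above and slightly behind the wheel: tip at crop (283,200), wheel top at (275,220). Both the lever and the index plate are clear of it. Now lowering gently to make contact.

jog_arm --rows '[[[0,0,0.006,0],[0,0,0.003,0],[0,0,0.001,0],[0,0,0.0005,0],[0,0,0,0],[0,0,0,0]]]'

```text
time_s: 4.03
tcp_pos: [0.5603, -0.0826, 0.1357]
ee_rot: [[-0.999, -0.051, 0.0], [-0.051, 0.999, -0.0], [-0.0, -0.0, -1.0]]
wrist_force: [-2.4, -0.1, 5.3]
gripper_width: 0.007
gripper_force: 2.8
```

```bash
python3 -c "
from h import *
st()"
```

```text
t 4.03 tip -0.0013 -0.0613 0.066 F [-2.36 -0.13  5.29]
```

jog_arm --rows '[[[0,0,0.0003,0],[0,0,0,0]]]'

```text
time_s: 4.28
tcp_pos: [0.5603, -0.0826, 0.1357]
ee_rot: [[-0.999, -0.051, 0.0], [-0.051, 0.999, -0.0], [-0.0, -0.0, -1.0]]
wrist_force: [-2.6, 0.1, 7.2]
gripper_width: 0.005
gripper_force: 3.5
```

jog_arm --rows '[[[0,0.002,0,0],[0,0.003,0,0],[0,0.003,0,0],[0,0.003,0,0],[0,0.003,0,0],[0,0,0,0]]]'

```text
time_s: 5.03
tcp_pos: [0.5596, -0.0686, 0.1359]
ee_rot: [[-0.999, -0.052, 0.0], [-0.052, 0.999, -0.001], [-0.0, -0.001, -1.0]]
wrist_force: [-3.1, -0.5, 8.4]
gripper_width: 0.001
gripper_force: 4.2
```

```bash
cat >> h.py <<'E'
def gap():
    g,o=lines(); ys,a=o["idx"]; r={}
    for nm,sg in(("idx",-1),("clip",1)):
        ys,a=o[nm]
        if nm=="idx":
            b=cv2.GaussianBlur(a.reshape(-1,1),(1,41),8).ravel()-a
        else: b=a-cv2.GaussianBlur(a.reshape(-1,1),(1,41),8).ravel(); b[(ys<.0125)|(ys>.021)]=-9
        i=b.argmax(); k=slice(max(0,i-4),i+5); w=np.clip(b[k],0,None); r[nm]=((ys[k]*w).sum()/w.sum()*1e3).round(2); r[nm+"c"]=b[i].round(0)
    print(r,"gap",r["clip"]-r["idx"])
E
python3 -c "
from h import *
st();gap()"
```

```text
t 5.03 tip -0.0012 -0.0474 0.0662 F [-3.07 -0.47  8.38]
{'idx': np.float64(-14.13), 'idxc': np.float64(40.0), 'clip': np.float64(16.61), 'clipc': np.float64(46.0)} gap 30.740000000000002
```

The wheel drives the saddle: 14 mm of finger moved it about 4.5 mm, and both lines are still visible. Continuing this stroke.

jog_arm --rows '[[[0,0.003,0,0],[0,0.003,0,0],[0,0.003,0,0],[0,0.003,0,0],[0,0.003,0,0],[0,0,0,0]]]'

```text
time_s: 5.82
tcp_pos: [0.559, -0.0533, 0.1351]
ee_rot: [[-0.999, -0.051, 0.001], [-0.051, 0.999, -0.0], [-0.001, -0.0, -1.0]]
wrist_force: [-2.9, 0.8, 5.8]
gripper_width: 0.008
gripper_force: 3.2
```

```bash
python3 -c "
from h import *
st();gap()"
```

```text
t 5.83 tip -0.0011 -0.0319 0.0654 F [-2.9   0.84  5.77]
{'idx': np.float64(-9.46), 'idxc': np.float64(41.0), 'clip': np.float64(16.52), 'clipc': np.float64(71.0)} gap 25.98
```

Re-stroke: lift, go back 22 mm, set down again and drag 33 mm.

jog_arm --rows '[[[0,0,-0.006,0],[0,-0.011,0,0],[0,-0.011,0,0],[0,0,0,0],[0,0,0.004,0],[0,0,0.002,0],[0,0,0,0]]]'

```text
time_s: 6.75
tcp_pos: [0.56, -0.0757, 0.1353]
ee_rot: [[-0.999, -0.052, 0.0], [-0.052, 0.999, -0.001], [-0.0, -0.001, -1.0]]
wrist_force: [-2.0, -1.6, 5.6]
gripper_width: 0.006
gripper_force: 3.0
```

jog_arm --rows '[[[0,0.003,0,0],[0,0.003,0,0],[0,0.003,0,0],[0,0.003,0,0],[0,0.003,0,0],[0,0.003,0,0],[0,0.003,0,0],[0,0.003,0,0],[0,0.003,0,0],[0,0.003,0,0],[0,0,0,0]]]'

```text
time_s: 8.12
tcp_pos: [0.5585, -0.0452, 0.1349]
ee_rot: [[-0.999, -0.052, 0.0], [-0.052, 0.999, -0.0], [-0.0, -0.0, -1.0]]
wrist_force: [-1.6, 1.6, 5.6]
gripper_width: 0.004
gripper_force: 3.0
```

```bash
python3 -c "
from h import *
st();gap()"
```

```text
t 8.12 tip -0.0012 -0.0239 0.0652 F [-1.63  1.6   5.58]
{'idx': np.float64(-0.86), 'idxc': np.float64(37.0), 'clip': np.float64(16.66), 'clipc': np.float64(81.0)} gap 17.52
```

jog_arm --rows '[[[0,0,-0.006,0],[0,-0.011,0,0],[0,-0.011,0,0],[0,0,0,0],[0,0,0.004,0],[0,0,0.0022,0],[0,0,0,0]]]'

```text
time_s: 9.05
tcp_pos: [0.5596, -0.0677, 0.1351]
ee_rot: [[-0.999, -0.052, 0.0], [-0.052, 0.999, -0.001], [0.0, -0.001, -1.0]]
wrist_force: [-2.0, -0.9, 5.8]
gripper_width: 0.006
gripper_force: 2.9
```

jog_arm --rows '[[[0,0.003,0,0],[0,0.003,0,0],[0,0.003,0,0],[0,0.003,0,0],[0,0.003,0,0],[0,0.003,0,0],[0,0.003,0,0],[0,0.003,0,0],[0,0.003,0,0],[0,0.003,0,0],[0,0,0,0]]]'

```text
time_s: 10.42
tcp_pos: [0.5581, -0.0372, 0.1352]
ee_rot: [[-0.999, -0.052, 0.0], [-0.052, 0.999, -0.0], [-0.0, -0.0, -1.0]]
wrist_force: [-1.7, 1.3, 6.0]
gripper_width: 0.005
gripper_force: 3.3
```

```bash
python3 -c "
from h import *
st();gap()"
```

```text
t 10.43 tip -0.0012 -0.0159 0.0655 F [-1.66  1.34  6.05]
{'idx': np.float64(8.98), 'idxc': np.float64(43.0), 'clip': np.float64(16.61), 'clipc': np.float64(78.0)} gap 7.629999999999999
```

jog_arm --rows '[[[0,0,-0.006,0],[0,-0.011,0,0],[0,-0.01,0,0],[0,0,0,0],[0,0,0.004,0],[0,0,0.0022,0],[0,0,0,0]]]'

```text
time_s: 11.35
tcp_pos: [0.5592, -0.0587, 0.135]
ee_rot: [[-0.999, -0.052, 0.0], [-0.052, 0.999, -0.001], [-0.0, -0.001, -1.0]]
wrist_force: [-1.5, -1.9, 5.6]
gripper_width: 0.005
gripper_force: 3.2
```

jog_arm --rows '[[[0,0.003,0,0],[0,0.003,0,0],[0,0.003,0,0],[0,0.003,0,0],[0,0.003,0,0],[0,0.003,0,0],[0,0.002,0,0],[0,0,0,0]]]'

```text
time_s: 12.35
tcp_pos: [0.5582, -0.0386, 0.1359]
ee_rot: [[-0.999, -0.052, 0.001], [-0.052, 0.999, -0.001], [-0.001, -0.001, -1.0]]
wrist_force: [-4.1, -0.7, 11.2]
gripper_width: 0.002
gripper_force: 5.5
```

```bash
python3 -c "
from h import *
st();gap()
im=capture('top')[:,:,::-1];cv2.imwrite('pics/t2.png',cv2.resize(im[185:230,290:365],None,fx=8,fy=8,interpolation=2))"
```

```text
t 12.35 tip -0.0011 -0.0173 0.0662 F [-4.1  -0.68 11.19]
{'idx': np.float64(15.6), 'idxc': np.float64(32.0), 'clip': np.float64(16.63), 'clipc': np.float64(79.0)} gap 1.0299999999999994
```

View pics/t2.png

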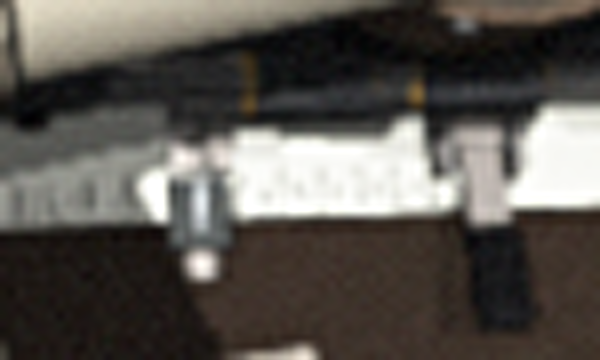

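The lines are nearly level: clip line at crop (202,205), index line around (200,155), partly hidden by the arm. I'll lift away for a clear view before the fine correction.

jog_arm --rows '[[[0,0,-0.01,0],[0,0,-0.04,0],[0,-0.05,-0.04,0],[0,-0.05,0,0],[0,-0.05,0,0],[0,-0.04,0,0],[0,0,0,0],[0,0,0,0]]]'

```text
time_s: 13.45
tcp_pos: [0.5674, -0.2269, 0.2228]
ee_rot: [[-0.999, -0.051, -0.001], [-0.051, 0.999, 0.0], [0.001, 0.0, -1.0]]
wrist_force: [-0.0, 0.4, 0.7]
gripper_width: 0.006
gripper_force: 0.0
```

```bash
python3 -c "
from h import *
st();gap()
im=capture('top')[:,:,::-1];cv2.imwrite('pics/top3.png',im);cv2.imwrite('pics/t3.png',cv2.resize(im[165:235,285:375],None,fx=8,fy=8,interpolation=2))
gray=im.min(2)
for x in np.arange(-.048,-.026,.002):
    ys=np.arange(.004,.030,.001); q=np.array([proj('top',W(x,y,.018)) for y in ys],np.float32)
    print(round(x,3),cv2.remap(gray,q[:,:1],q[:,1:],2).ravel())
"
```

```text
t 13.45 tip -0.0015 -0.2057 0.1531 F [-0.01  0.4   0.68]
{'idx': np.float64(15.06), 'idxc': np.float64(36.0), 'clip': np.float64(16.59), 'clipc': np.float64(78.0)} gap 1.5299999999999994
-0.048 [230 221 196 169 135 111  88  75  70  67  95 147 189 189 162 119  82  66
  72  76  93 139 189 220 226 235]
-0.046 [242 231 203 177 141 119  90  73  65  67 100 160 200 202 169 124  80  67
  72  67  81 136 193 231 238 242]
-0.044 [232 220 198 174 142 117  87  67  60  65 108 166 204 199 164 117  77  64
  64  54  70 126 195 235 248 251]
-0.042 [218 200 184 173 153 137 107  79  65  68 101 153 182 176 142 104  68  62
  60  44  60 122 191 234 250 255]
-0.04 [212 190 183 183 175 160 129  98  81  87 111 139 157 153 139 121 104 101
  95  80  96 139 197 230 249 254]
-0.038 [222 209 195 180 156 135 114 102  97 100 108 116 128 134 137 134 139 148
 159 160 176 201 227 242 250 251]
-0.036 [226 222 208 187 167 152 153 157 145 133 123 123 132 146 157 159 168 177
 192 202 220 236 248 250 248 248]
-0.034 [231 226 212 196 184 179 185 191 179 160 146 140 150 167 179 182 190 197
 208 216 229 240 248 249 248 248]
-0.032 [231 227 213 196 186 182 187 190 182 168 149 137 146 166 181 188 199 206
 217 223 233 239 245 248 249 248]
-0.03 [236 231 217 200 189 184 189 190 184 167 143 128 135 156 175 188 199 204
 214 223 234 240 246 247 248 247]
-0.028 [218 214 207 199 194 192 199 199 191 174 150 136 146 171 190 204 205 202
 210 222 234 242 248 248 248 246]
```

View pics/t3.png

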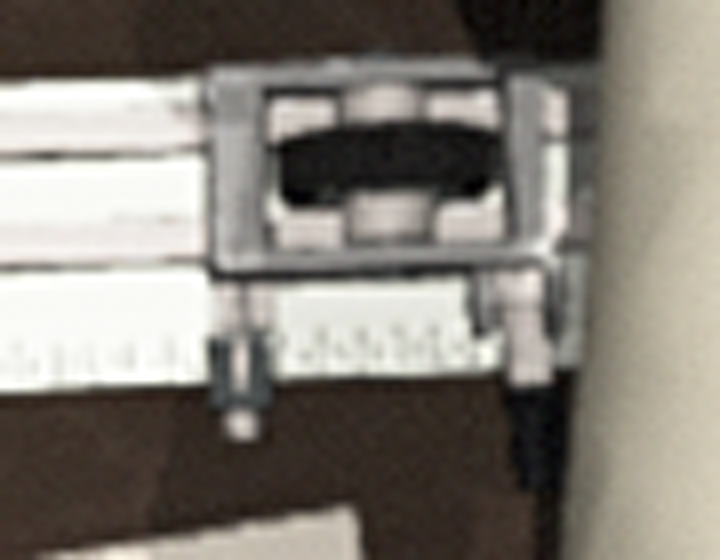

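With a clear view, the index line is at base y 15.05 mm and the clip line at 16.5 mm, so about 1.45 mm is left. That is roughly 4.8 mm of finger path. Going back to the wheel for a short stroke.

```bash
python3 -c "
from h import *
to(-.0015,-.0195,.0720)"
```

```text
turn -0.0015339980828835312 shift [-0.0003  0.1855  0.0814]
turn 0.0015339980828835312 shift [0.0003 0.1855 0.0814]
```

jog_arm --rows '[[[0,0.05,0,0],[0,0.05,0,0],[0,0.05,0,0],[0,0.0355,0,0],[0,0,0,0],[0,0,0.04,0],[0,0,0.03,0],[0,0,0.0114,0],[0,0,0,0],[0,0,0,0]]]'

```text
time_s: 14.8
tcp_pos: [0.5591, -0.0419, 0.143]
ee_rot: [[-0.999, -0.051, 0.003], [-0.051, 0.999, 0.0], [-0.003, 0.0, -1.0]]
wrist_force: [0.4, -0.0, 0.1]
gripper_width: 0.003
gripper_force: 0.0
```

jog_arm --rows '[[[0,0,0.005,0],[0,0,0.001,0],[0,0,0.0005,0],[0,0,0,0],[0,0,0,0]]]'

```text
time_s: 15.42
tcp_pos: [0.5583, -0.0419, 0.136]
ee_rot: [[-0.999, -0.051, 0.001], [-0.051, 0.999, -0.0], [-0.001, -0.0, -1.0]]
wrist_force: [-2.4, 0.3, 5.8]
gripper_width: 0.003
gripper_force: 2.7
```

```bash
python3 -c "
from h import *
st();gap()"
```

```text
t 15.43 tip -0.0012 -0.0205 0.0663 F [-2.36  0.33  5.77]
{'idx': np.float64(14.95), 'idxc': np.float64(29.0), 'clip': np.float64(16.64), 'clipc': np.float64(79.0)} gap 1.6900000000000013
```

jog_arm --rows '[[[0,0.0015,0,0],[0,0.0018,0,0],[0,0.0015,0,0],[0,0,0,0],[0,0,0,0],[0,0,-0.01,0],[0,0,-0.04,0],[0,-0.05,-0.04,0],[0,-0.05,0,0],[0,-0.05,0,0],[0,-0.035,0,0],[0,0,0,0],[0,0,0,0]]]'

```text
time_s: 17.1
tcp_pos: [0.5672, -0.2204, 0.2242]
ee_rot: [[-0.999, -0.051, -0.0], [-0.051, 0.999, 0.0], [0.0, 0.0, -1.0]]
wrist_force: [0.9, 0.3, 0.5]
gripper_width: 0.005
gripper_force: 0.0
```

```bash
python3 -c "
from h import *
st();gap()
im=np.mean([capture('top') for _ in range(4)],0)[:,:,::-1].astype(np.uint8);cv2.imwrite('pics/top4.png',im)
gray=im.min(2)
for x in np.arange(-.048,-.026,.002):
    ys=np.arange(.006,.028,.001); q=np.array([proj('top',W(x,y,.018)) for y in ys],np.float32)
    print(round(x,3),cv2.remap(gray,q[:,:1],q[:,1:],2).ravel())
"
```

```text
t 17.1 tip -0.0014 -0.1992 0.1545 F [0.9  0.27 0.54]
{'idx': np.float64(15.68), 'idxc': np.float64(38.0), 'clip': np.float64(16.57), 'clipc': np.float64(79.0)} gap 0.8900000000000006
-0.048 [192 168 135 110  87  74  70  67  94 145 187 189 163 121  83  66  71  76
  94 138 187 220]
-0.046 [202 179 142 118  88  72  65  68 102 161 201 201 167 122  78  65  70  66
  80 135 191 226]
-0.044 [195 171 140 116  89  73  65  67 106 165 204 199 164 116  76  64  66  58
  74 128 192 226]
-0.042 [180 170 150 133 104  77  63  67 100 151 181 175 143 104  68  61  60  46
  63 124 189 225]
-0.04 [182 184 177 161 127  96  78  85 108 137 155 153 140 124 107 103  96  79
  94 139 195 222]
-0.038 [209 203 183 160 131 110 101 106 109 113 119 122 129 133 137 137 138 133
 147 176 206 222]
-0.036 [212 197 181 167 160 158 158 160 140 120 114 124 141 158 170 170 172 172
 183 200 216 223]
-0.034 [213 199 187 181 181 187 192 189 164 135 129 142 164 183 194 192 191 191
 198 209 220 224]
-0.032 [222 215 209 203 200 198 198 192 167 141 138 152 171 188 196 193 189 187
 194 206 217 222]
-0.03 [232 230 227 219 211 201 199 189 165 146 146 160 177 190 195 191 187 183
 191 204 216 221]
-0.028 [219 222 224 222 216 209 207 195 173 153 149 160 180 198 203 196 186 178
 187 205 219 225]
```

About 0.7 mm is left, so one more small stroke.

```bash
python3 -c "
from h import *
to(-.0015,-.0180,.0720)"
```

```text
turn -0.0017720664576988889 shift [-0.0002  0.1805  0.0827]
turn 0.0017720664576988889 shift [0.0004 0.1805 0.0827]
```

jog_arm --rows '[[[0,0.05,0,0],[0,0.05,0,0],[0,0.05,0,0],[0,0.0315,0,0],[0,0,0,0],[0,0,0.04,0],[0,0,0.03,0],[0,0,0.0125,0],[0,0,0,0],[0,0,0,0]]]'

```text
time_s: 18.6
tcp_pos: [0.5589, -0.0395, 0.143]
ee_rot: [[-0.999, -0.051, 0.002], [-0.051, 0.999, 0.0], [-0.002, 0.0, -1.0]]
wrist_force: [1.0, -0.2, 0.1]
gripper_width: 0.005
gripper_force: 0.0
```

jog_arm --rows '[[[0,0,0.005,0],[0,0,0.001,0],[0,0,0.0005,0],[0,0,0,0],[0,0,0,0]]]'

```text
time_s: 19.23
tcp_pos: [0.5582, -0.0394, 0.136]
ee_rot: [[-0.999, -0.051, 0.001], [-0.051, 0.999, -0.0], [-0.001, -0.0, -1.0]]
wrist_force: [-2.3, 0.8, 4.8]
gripper_width: -0.001
gripper_force: 2.8
```

jog_arm --rows '[[[0,0,0.0003,0],[0,0.001,0,0],[0,0.001,0,0],[0,0.001,0,0],[0,0,0,0],[0,0,0,0],[0,0,-0.01,0],[0,0,-0.04,0],[0,-0.05,-0.04,0],[0,-0.05,0,0],[0,-0.05,0,0],[0,-0.035,0,0],[0,0,0,0],[0,0,0,0]]]'

```text
time_s: 20.98
tcp_pos: [0.5671, -0.2197, 0.2239]
ee_rot: [[-0.999, -0.05, -0.0], [-0.05, 0.999, 0.0], [0.0, 0.0, -1.0]]
wrist_force: [0.6, 1.0, -0.4]
gripper_width: 0.006
gripper_force: 0.0
```

```bash
python3 -c "
from h import *
st();gap()
im=np.mean([capture('top') for _ in range(4)],0)[:,:,::-1].astype(np.uint8);cv2.imwrite('pics/top5.png',im)
gray=im.min(2)
for x in np.arange(-.050,-.026,.002):
    ys=np.arange(.006,.028,.001); q=np.array([proj('top',W(x,y,.018)) for y in ys],np.float32)
    print(round(x,3),cv2.remap(gray,q[:,:1],q[:,1:],2).ravel())
print(gray[198:216,306:326])
cv2.imwrite('pics/s5.png',cv2.resize(capture('side')[180:260,240:350,::-1],None,fx=7,fy=7,interpolation=2))
"
```

```text
t 20.98 tip -0.0014 -0.1985 0.1542 F [ 0.58  0.97 -0.37]
{'idx': np.float64(17.36), 'idxc': np.float64(40.0), 'clip': np.float64(16.6), 'clipc': np.float64(77.0)} gap -0.759999999999998
-0.05 [130 114  90  76  66  66  72  71  86 130 164 170 149 116  82  68  73  77
  87 115 142 171]
-0.048 [194 169 134 109  86  73  69  67  95 146 187 188 162 119  81  66  73  78
  95 138 187 220]
-0.046 [204 180 143 118  89  74  68  66  99 161 203 203 168 123  78  64  69  66
  81 136 190 225]
-0.044 [196 172 141 117  89  71  62  64 105 165 206 201 166 116  74  62  64  55
  71 127 193 227]
-0.042 [179 168 148 133 103  75  61  64  98 150 180 175 143 105  68  61  60  46
  63 124 189 225]
-0.04 [182 187 178 160 127  98  80  85 108 137 155 153 140 121 105 102  96  79
  94 139 195 221]
-0.038 [217 220 202 177 142 114 101 105 111 117 125 127 132 136 138 137 140 138
 153 180 209 223]
-0.036 [226 224 209 188 169 156 152 158 151 143 135 132 139 151 163 167 177 186
 200 211 221 224]
-0.034 [230 226 212 195 184 179 184 190 184 171 152 140 145 161 176 184 197 209
 220 225 228 226]
-0.032 [233 227 211 193 182 179 18
[... 1187 characters left out ...]
 227 225
  199 188]
 [206 220 220 232 188  63  66  79 152 169  79  67 121 160 194 231 217 210
  210 201]
 [200 210 208 234 195  69  64  79 173 198  84  66 103 159 213 235 204 186
  213 209]
 [202 212 204 228 199  83  68  80 174 198  86  70 101 160 217 242 223 212
  221 215]
 [211 220 212 229 201 101  74  79 162 183  86  70  90 139 193 212 206 202
  189 181]
 [167 187 194 203 170  97  74  79 146 162  84  72  63  81 107  90  76  73
   68  67]
 [ 41  48  49  50  42  57  77  78 125 139  85  74  58  28  31  29  26  28
   29  26]
 [ 24  24  24  24  27  64  82  67  86  87  79  78  62  34  33  31  32  33
   34  35]
 [ 35  31  29  32  32  54  65  66  75  74  71  68  55  37  33  36  34  34
   34  37]]
```

View pics/s5.png

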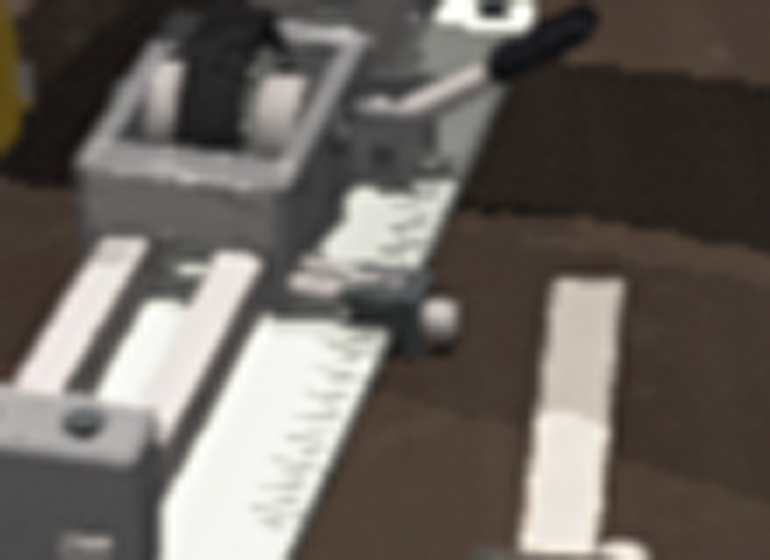

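The side crop shows the index plate at (330,275) and the clip at (390,290), with the lines nearly level. The top view puts the index line up to 0.7 mm past the clip line, which is close to the pixel limit. I'll cross-check with the side view and with the saddle edges as an independent travel measure.

```bash
cat > m.py <<'E'
from h import *
def prof(g,n,xs,ys,z):
    q=np.array([[proj(n,W(x,y,z)) for y in ys] for x in xs],np.float32)
    return cv2.remap(g,q[...,0],q[...,1],cv2.INTER_LINEAR).astype(float)
def cen(ys,a,c,h,s):  # centroid of line near c, local linear background
    for _ in range(6):
        k=abs(ys-c)<=h; b=np.interp(ys[k],[c-h,c+h],np.interp([c-h,c+h],ys,a)); w=np.clip(s*(a[k]-b),0,None); c=(ys[k]*w).sum()/w.sum()
    return c*1e3
ys=np.arange(-.03,.045,.00025)
if __name__=="__main__":
    ref=None
    for f,c in(("top0",-.0188),("top3",.015),("top4",.0158),("top5",.0172)):
        g=cv2.imread(f"pics/{f}.png").min(2)
        I=[cen(ys,r,c,.0033,-1) for r in prof(g,"top",np.arange(-.035,-.0285,.001),ys,.018)]
        C=[cen(ys,r,.0166,.0045,1) for r in prof(g,"top",np.arange(-.049,-.0415,.001),ys,.018)]
        # saddle/frame travel: shift of whole saddle strip vs start, by cross-correlation
        yy=np.arange(-.105,.045,.00025); P=prof(g,"top",np.arange(-.022,.024,.002),yy,.046)
        if ref is None: ref=P; m=(yy>-.1)&(yy<.0)
        else:
            sh=np.arange(.030,.040,.00025); e=[]
            for s in sh:
                k=int(round(s/.00025)); j=np.where((yy>-.020)&(yy<-.001))[0]; j=j[j+k<len(yy)]
                e.append(((P[:,j+k]-ref[:,j])**2).mean())
            i=int(np.argmin(e)); p=np.polyfit(sh[i-3:i+4],e[i-3:i+4],2); print("saddle shift mm",-p[1]/2/p[0]*1e3)
        print(f,"idx",np.mean(I).round(2),np.round(I,1),"clip",np.mean(C).round(2),np.round(C,1))
    g=np.mean([capture("side") for _ in range(3)],0).astype(np.uint8).min(2)
    yy=np.arange(.0,.034,.001)
    for x in np.arange(-.048,-.028,.002): print(round(x,3),prof(g,"side",[x],yy,.018).astype(int)[0])
E
python3 m.py
```

```text
Traceback (most recent call last):
  File "m.py", line 15, in <module>
    C=[cen(ys,r,.0166,.0045,1) for r in prof(g,"top",np.arange(-.049,-.0415,.001),ys,.018)]
                                        ~~~~^^^^^^^^^^^^^^^^^^^^^^^^^^^^^^^^^^^^^^^^^^^^^^
  File "m.py", line 3, in prof
    q=np.array([[proj(n,W(x,y,z)) for y in ys] for x in xs],np.float32)
                 ~~~~^^^^^^^^^^^^
  File "h.py", line 9, in proj
    m=camera_model(n); f=210/np.tan(np.radians(m["fovy"]/2)); q=m["rotation"].T@(np.asarray(p)-m["eye"])
ValueError: time passes only in moves, steps and waits
```

```bash
sed -i 's/^from station import \*/from station import *\nimport functools; camera_model=functools.lru_cache(camera_model)/' h.py; python3 m.py
```

```text
top0 idx -18.92 [-18.9 -18.9 -19.  -19.  -18.9 -18.9 -18.9] clip 16.65 [16.8 16.7 16.7 16.7 16.6 16.6 16.6 16.6]
saddle shift mm 33.103589850816405
top3 idx 14.95 [14.5 14.6 14.8 15.1 15.2 15.2 15.3] clip 16.62 [16.7 16.7 16.7 16.7 16.6 16.5 16.5 16.5]
saddle shift mm 34.44046253026238
top4 idx 15.94 [16.1 16.1 16.  15.9 15.9 15.8 15.8] clip 16.63 [16.8 16.8 16.7 16.6 16.6 16.6 16.6 16.5]
saddle shift mm 35.162688251876936
top5 idx 17.24 [17.  17.2 17.3 17.3 17.3 17.3 17.3] clip 16.64 [16.8 16.7 16.7 16.7 16.6 16.6 16.6 16.6]
-0.048 [178 181 186 192 198 201 197 194 191 174 155 138 127 121 117 116 118 119
 121 117 111 104  98  92  85  79  72  64  57  52  49  46  43  41]
-0.046 [177 176 179 184 189 194 189 184 183 174 160 146 131 130 129 128 127 126
 124 121 112 104  97  91  86  81  76  68  61  55  50  47  44  42]
-0.044 [174 170 166 171 176 179 180 182 184 186 169 153 138 130 129 128 128 124
 120 114 107 100  92  86  82  77  73  66  59  53  49  47  44  43]
-0.042 [190 181 172 169 172 175 180 183 183 182 173 157 140 127 130 135 142 141
 133 125 116 106  97  86  80  75  69  63  58  51  
[... 189 characters left out ...]
209 210 208 195 182 167 157 149 142 137 149 159 168
 162 150 138 125 114 102  90  82  72  64  59  60  62  66  76  85]
-0.036 [215 216 216 216 216 215 213 212 204 192 181 172 168 165 162 166 171 172
 168 156 145 137 127 116 108 101  94  86  77  79  80  79  82  85]
-0.034 [217 217 218 218 219 218 216 215 212 204 196 188 185 183 181 178 170 162
 153 148 149 154 155 150 145 142 133 124 111 104  97  90  84  83]
-0.032 [221 220 221 221 221 221 220 218 217 212 206 200 194 189 183 176 167 158
 151 148 157 167 176 175 172 169 162 146 131 114 105  95  87  83]
-0.03 [221 221 222 223 223 224 224 221 218 215 208 200 193 185 176 167 159 155
 153 151 157 165 174 177 173 168 163 147 131 113 102  94  87  82]
```

The estimates spread from 0 to 0.6 mm past the clip line. A small back-roll of about 0.4 mm (1.5 mm of finger) should centre it. Then I'll remeasure.

jog_arm --rows '[[[0,0.05,0,0],[0,0.05,0,0],[0,0.05,0,0],[0,0.035,0,0],[0,0,0,0],[0,0,0.04,0],[0,0,0.03,0],[0,0,0.0125,0],[0,0,0,0],[0,0,0,0]]]'

```text
time_s: 22.68
tcp_pos: [0.5588, -0.0354, 0.1427]
ee_rot: [[-0.999, -0.051, 0.002], [-0.051, 0.999, 0.0], [-0.002, 0.0, -1.0]]
wrist_force: [-0.1, 0.2, 0.5]
gripper_width: 0.008
gripper_force: 0.0
```

jog_arm --rows '[[[0,0,0.005,0],[0,0,0.001,0],[0,0,0.0006,0],[0,0,0,0],[0,0,0,0]]]'

```text
time_s: 23.3
tcp_pos: [0.5581, -0.0352, 0.136]
ee_rot: [[-0.999, -0.051, 0.001], [-0.051, 0.999, -0.0], [-0.001, -0.0, -1.0]]
wrist_force: [-2.2, 0.2, 6.3]
gripper_width: 0.002
gripper_force: 2.7
```

jog_arm --rows '[[[0,-0.0008,0,0],[0,-0.0007,0,0],[0,0,0,0],[0,0,0,0],[0,0,-0.01,0],[0,0,-0.04,0],[0,-0.05,-0.04,0],[0,-0.05,0,0],[0,-0.05,0,0],[0,-0.035,0,0],[0,0,0,0],[0,0,0,0]]]'

```text
time_s: 24.8
tcp_pos: [0.5671, -0.22, 0.224]
ee_rot: [[-0.999, -0.051, -0.0], [-0.051, 0.999, 0.0], [0.0, 0.0, -1.0]]
wrist_force: [0.1, 0.8, 0.1]
gripper_width: 0.006
gripper_force: 0.0
```

```bash
python3 - <<'E'
from h import *
im=np.mean([capture('top') for _ in range(3)],0)[:,:,::-1].astype(np.uint8);cv2.imwrite('pics/top6.png',im)
cv2.imwrite('pics/side6.png',capture('side')[:,:,::-1])
st()
E
sed -i 's/("top5",.0172))/("top5",.0172),("top6",.0168))/; /capture("side")/,$d' m.py; python3 m.py
python3 - <<'E'
from h import *
im=cv2.imread('pics/top6.png')
print(im.min(2)[200:214,308:322])
# black grip mask right of the saddle
hsv=im.max(2); m=((hsv<48)).astype(np.uint8)
cv2.imwrite('pics/t6.png',cv2.resize(im[170:240,290:380],None,fx=8,fy=8,interpolation=2))
E
```

```text
t 25.0 tip -0.0011 -0.1981 0.1544 F [-0.39 -0.06 -0.57]
top0 idx -18.92 [-18.9 -18.9 -19.  -19.  -18.9 -18.9 -18.9] clip 16.65 [16.8 16.7 16.7 16.7 16.6 16.6 16.6 16.6]
saddle shift mm 33.103589850816405
top3 idx 14.95 [14.5 14.6 14.8 15.1 15.2 15.2 15.3] clip 16.62 [16.7 16.7 16.7 16.7 16.6 16.5 16.5 16.5]
saddle shift mm 34.44046253026238
top4 idx 15.94 [16.1 16.1 16.  15.9 15.9 15.8 15.8] clip 16.63 [16.8 16.8 16.7 16.6 16.6 16.6 16.6 16.5]
saddle shift mm 35.162688251876936
top5 idx 17.24 [17.  17.2 17.3 17.3 17.3 17.3 17.3] clip 16.64 [16.8 16.7 16.7 16.7 16.6 16.6 16.6 16.6]
saddle shift mm 34.83721865880241
top6 idx 16.28 [16.2 16.3 16.3 16.3 16.3 16.3 16.2] clip 16.65 [16.8 16.7 16.7 16.7 16.6 16.6 16.6 16.5]
[[245 209 144 115 118 128 100 108 125 122 118 121 121 123]
 [235 218 199 184 187 187 148 161 192 198 204 208 209 210]
 [231 226 215 195 191 176 133 148 192 210 229 230 231 229]
 [225 224 217 197 191 176 133 146 188 202 222 229 228 227]
 [228 225 219 200 191 185 145 151 191 201 216 226 226 224]
 [225 226 217 194 181 173 144 136 167 175 201 224 222 221]
 [227 227 212 171 151 141 129 123 114 109 172 218 212 225]
 [229 229 192 108 111 119 142 146  95  88 152 188 185 225]
 [220 233 188  61  67  79 152 173  78  68 121 160 193 231]
 [208 235 196  69  64  79 172 198  84  68 102 159 213 235]
 [203 227 199  83  67  82 171 201  86  70 103 157 217 242]
 [213 230 205 100  74  81 162 182  85  71  90 139 193 211]
 [194 203 170 100  74  81 144 161  85  73  63  79 106  89]
 [ 48  51  40  56  77  77 129 141  85  74  55  27  31  27]]
```

View pics/t6.png

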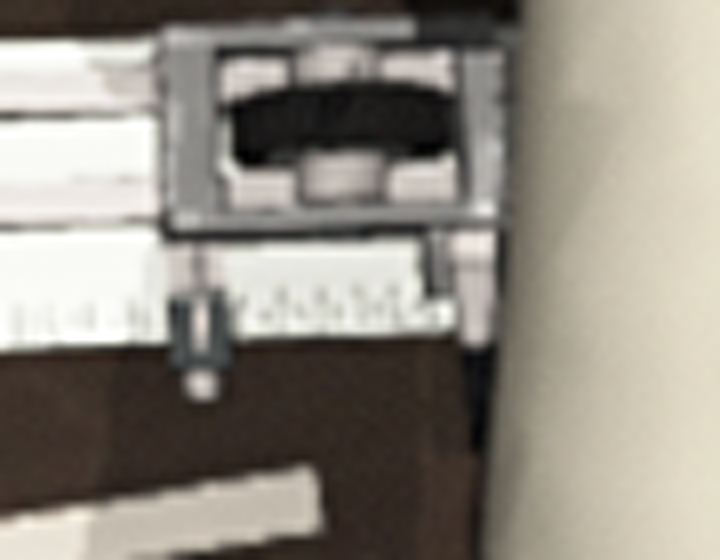

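The lines are now level to within the measuring limit: idx 16.3 ± 0.4, clip 16.65, and in the crop both sit at column ~200. Now the lever: I'll triangulate the grip's ends from the first two pictures and shift them by the 35.3 mm of travel.

Run:
```python
from h import *
def tri(a,b):
    (p,d),(q,e)=ray("top",*a),ray("side",*b); d=d/np.linalg.norm(d); e=e/np.linalg.norm(e)
    s=np.linalg.lstsq(np.c_[d,-e],q-p,rcond=None)[0]; u,v=p+s[0]*d,q+s[1]*e; m=(u+v)/2-[*F["O"],0]
    return np.round([m[:2]@F["ex"],m[:2]@F["ey"],m[2],np.linalg.norm(u-v)],4)
T=lambda u,v:(u/4.8+240-.4,v/4.8+162-.4); S=lambda u,v:(u/5+220-.4,v/5+160-.4)
print("end",tri(T(622,300),S(540,70)),"grip base",tri(T(612,245),S(476,104)))
piv=np.array([-.0335,.021])
im=cv2.imread("pics/top6.png").max(2)
# predicted grip axis points now, for raised lever
for a in np.radians([40,36,33]):
    for L in(.038,.054,.064): print(L,proj("top",W(piv[0]-L*np.cos(a)+.007*np.sin(a),-.050,piv[1]+L*np.sin(a)+.007*np.cos(a))).round(1),end=" ")
    print()
print(im[205:232,340:356])
to(-.071,-.0500,.085)
```

```text
end [-0.0816 -0.0869  0.0593  0.0023] grip base [-0.0576 -0.0872  0.0427  0.001 ]
0.038 [349.3 213. ] 0.054 [350.4 218.6] 0.064 [351.  222.2] 
0.038 [349.2 214.1] 0.054 [350.2 220.1] 0.064 [350.9 223.9] 
0.038 [349.1 214.8] 0.054 [350.1 221.1] 0.064 [350.8 225.1] 
[[234 239 197  66 102 120 114 173 197 196 196 157  61  82 109 121]
 [233 238 193  64  83 108 114 168 196 196 194 159  69  86 110 120]
 [235 228 182 130 146 173 160 158 192 194 190 151  85  90 111 123]
 [230 216 189 199 211 247 205 148 189 199 179 133  93  96 112 126]
 [216 229 227 210 200 245 208 142 188 198 173 117  87  99 114 127]
 [206 224 221 201 189 218 178 136 188 202 177 115  90  99 114 128]
 [151 146 143 140 138 120  87 116 186 208 175 109  90 104 115 127]
 [ 53  50  51  56  56  45  43  90 154 178 142  79  82 105 119 129]
 [ 43  45  52  53  45  46  43  49  65  84  62  30  72 108 120 129]
 [ 50  48  55  55  51  48  45  32  18  24  16  24  72 108 119 128]
 [ 48  49  57  56  50  52  46  35  17  19  19  28  76 114 121 132]
 [ 53  49  57  58  50  50  50  40  20  23  15  30  79 115 122 131]
 [ 46  51  55  58  48  52  49  
[... 387 characters left out ...]
8  48  50  53  52  39  10  17  64 104 116 128 139]
 [ 49  51  56  57  49  47  52  51  41   9  24  68 107 119 125 136]
 [ 51  52  57  61  51  49  51  51  38  10  25  72 107 114 123 137]
 [ 52  53  59  63  56  51  56  54  49  28  35  75 107 116 119 134]
 [ 51  48  59  68  61  58  62  63  62  50  41  80 108 113 121 134]
 [ 51  50  55  60  62  62  62  61  63  50  46  81 104 111 124 138]
 [ 48  51  53  63  60  62  64  62  59  46  47  84 104 112 125 141]
 [ 50  50  57  61  62  62  64  65  59  45  52  89 104 114 128 145]
 [ 54  51  54  61  62  60  63  64  58  42  50  89 105 114 128 147]]
turn -0.0017968310501883565 shift [0.0694 0.1484 0.0694]
turn 0.0017968310501883565 shift [0.0699 0.1481 0.0694]
```

The grip end triangulates to (-82, -87, 59) mm with a 2 mm ray gap, which matches a raised lever with its pivot at x ≈ -33 mm. The press point is now near (-71, -50.5, 61). Moving above it.

jog_arm --rows '[[[0.024,0.05,0,0],[0.024,0.05,0,0],[0.0225,0.0475,0,0],[0,0,0.04,0],[0,0,0.03,0],[0,0,0,0],[0,0,0,0]]]'

```text
time_s: 25.88
tcp_pos: [0.4903, -0.0763, 0.155]
ee_rot: [[-0.999, -0.052, 0.002], [-0.052, 0.999, -0.0], [-0.002, -0.0, -1.0]]
wrist_force: [-0.1, -0.2, 0.1]
gripper_width: 0.005
gripper_force: 0.0
```

```bash
python3 -c "
from h import *
st();im=capture('side')[:,:,::-1];cv2.imwrite('pics/s7.png',cv2.resize(im[100:270,220:380],None,fx=3.5,fy=3.5,interpolation=2))"
```

```text
t 25.88 tip -0.0708 -0.0514 0.0853 F [-0.06 -0.15  0.12]
```

View pics/s7.png

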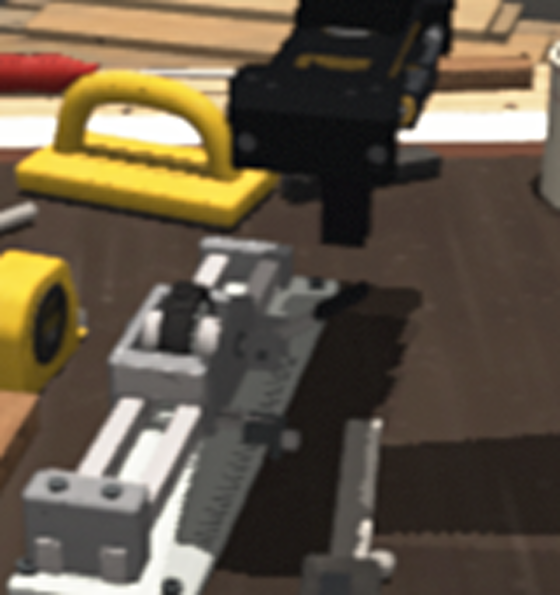

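The finger hangs over the black grip: tip at crop (345,245), grip at (345,295), in line. Now pressing down along the arc.

jog_arm --rows '[[[0,0,0.012,0],[0,0,0.008,0],[0,0,0.004,0],[0.0035,0,0.004,0],[0.003,0,0.004,0],[0.0024,0,0.004,0],[0,0,0,0]]]'

```text
time_s: 26.8
tcp_pos: [0.4803, -0.0769, 0.1177]
ee_rot: [[-0.999, -0.051, -0.0], [-0.051, 0.999, 0.0], [0.0, 0.0, -1.0]]
wrist_force: [0.7, 0.2, 0.3]
gripper_width: 0.005
gripper_force: 0.4
```

jog_arm --rows '[[[0.001,0,0.002,0],[0.001,0,0.002,0],[0,0,0,0]]]'

```text
time_s: 27.18
tcp_pos: [0.4781, -0.0771, 0.1137]
ee_rot: [[-0.999, -0.051, -0.001], [-0.051, 0.999, 0.0], [0.001, 0.0, -1.0]]
wrist_force: [0.7, -0.4, 0.4]
gripper_width: 0.004
gripper_force: 0.4
```

Run:
```python
from h import *
st(); im=capture('side'); g=im.max(2)
for L,a in((.064,40),(.064,30),(.064,20)):
    a=np.radians(a); print(proj("side",W(-.033-L*np.cos(a),-.0505,.021+L*np.sin(a))).round(1))
p=proj("side",W(-.082,-.0514,.044)).astype(int); print("tip px",p)
print(g[p[1]-14:p[1]+16,p[0]-18:p[0]+14])
```

```text
t 27.18 tip -0.0831 -0.0516 0.044 F [ 0.69 -0.36  0.38]
[324.7 181. ]
[328.2 186.1]
[330.7 191.5]
tip px [324 190]
[[ 74  75  75  75  74  72  72  72  73  73  74  64  41  16  14  15  15  15
   16  14  14  16  16  15  17  15  18  28  29  19  16  14]
 [ 69  70  71  73  75  75  75  77  76  79  80  70  44  21  15  14  18  18
   16  18  14  16  14  16  14  15  34  51  52  43  38  36]
 [116 100  81  68  68  71  75  75  75  77  77  68  44  20  14  16  16  14
   16  16  17  16  16  15  12  21  49  71  75  73  73  72]
 [218 176 112  60  42  51  66  81  87  85  81  70  44  20  14  15  16  18
   13  17  13  17  13  16  13  23  52  76  81  79  79  79]
 [254 230 131  50  37  42  73 104 118 112  89  69  43  17  13  15  18  15
   16  16  17  14  14  14  16  22  51  76  79  79  78  78]
 [252 237 128  43  32  41  77 117 134 121  87  54  36  20  16  15  14  16
   16  14  16  15  17  16  13  26  55  76  79  79  79  79]
 [227 214 127  67  67  71  92 123 135 119  80  44  26  17  15  13  14  15
   17  15  14  16  14  16  15  28  54  74  75  74  77  80]
 [158 159 135 122 120 121 123 128 125 104  69  42  26 
[... 2305 characters left out ...]
8  27  28  26  27  28  28  29  31]
 [ 92  85  62  36  25  27  28  29  29  27  29  29  30  29  28  28  29  30
   29  30  30  27  30  28  28  27  28  26  26  26  27  29]
 [ 90  76  50  29  27  27  27  29  28  29  29  30  29  30  28  29  29  27
   28  30  30  30  27  30  29  29  29  28  27  29  28  28]
 [ 84  64  36  27  27  28  30  29  28  29  27  28  31  28  29  29  27  28
   28  29  30  29  27  28  30  27  27  29  29  28  28  29]
 [ 76  50  29  26  27  29  29  28  28  27  29  29  28  28  28  29  28  28
   29  29  28  29  30  25  28  27  29  29  29  28  28  28]
 [ 64  37  26  29  30  28  28  28  29  30  28  28  28  30  27  28  29  28
   28  29  31  30  28  29  27  28  29  29  28  28  28  28]]
```

Numerically, the dark grip now extends from (313,196) to (328,191) with a shallower slope than before. So the lever is moving down under the finger, with little force so far. Continuing in small steps.

jog_arm --rows '[[[0.0008,0,0.002,0],[0.0008,0,0.002,0],[0.0006,0,0.002,0],[0,0,0,0]]]'

```text
time_s: 27.72
tcp_pos: [0.4761, -0.0772, 0.1076]
ee_rot: [[-0.999, -0.051, -0.0], [-0.051, 0.999, 0.0], [0.0, 0.0, -1.0]]
wrist_force: [0.7, -0.3, -0.4]
gripper_width: 0.006
gripper_force: 0.4
```

Run:
```python
from h import *
st(); g=capture('side').max(2)
print(g[182:206,306:334])
for y in(-.0366,-.0666):
  for x in(-.0758,-.0948): print("finger corner",x,y,proj("side",W(x,y,.038)).round(1))
for a in(40,30,20,10,0):
    a=np.radians(a); print([proj("side",W(-.033-L*np.cos(a)+n*np.sin(a),-.0435,.021+L*np.sin(a)+n*np.cos(a))).round(1).tolist() for L in(.036,.064) for n in (.007,-.007)])
```

```text
t 27.73 tip -0.0851 -0.0516 0.0379 F [ 0.73 -0.34 -0.37]
[[249 237 158  83  66  71  92 123 135 119  83  53  45  30  17  17  16  17
   12  14  14  16  16  16  15  13  22  53]
 [180 170 145 126 125 124 122 128 124 103  69  45  36  26  14  17  17  16
   15  14  15  15  15  15  18  17  22  50]
 [132 135 135 137 136 123 106 102  96  80  53  42  37  26  16  15  15  17
   15  16  17  13  15  12  13  17  19  35]
 [133 135 136 137 124 102  88  87  81  63  45  40  38  26  17  15  16  17
   16  15  16  16  16  13  17  14  18  28]
 [136 136 136 133 117  93  87  91  82  56  42  42  38  26  16  14  16  13
   16  16  16  15  15  18  17  14  17  28]
 [136 137 135 125 101  89  91  98  91  57  40  42  37  24  17  18  17  12
   15  13  17  15  15  16  13  16  18  29]
 [135 136 132 116  93  87  87  84  67  42  32  33  31  25  16  15  17  15
   15  16  15  15  16  16  15  15  18  29]
 [136 135 126 109  95  89  86  71  44  26  29  28  26  21  16  15  14  16
   18  16  13  15  15  15  15  17  18  27]
 [135 135 134 129 115  94  81  61  35  28  30  30  26  21  16  18  16  13
   15  12  15  19  15  17  17  15
[... 1566 characters left out ...]
29  29  28  29  29  30  29  27  28  28
   29  29  28  28  28  28  28  28  30  29]
 [ 64  38  25  28  27  30  29  28  28  28  28  29  28  28  28  28  27  29
   29  29  29  28  28  27  26  28  28  28]]
finger corner -0.0758 -0.0366 [319.4 196.5]
finger corner -0.0948 -0.0366 [330.1 197.7]
finger corner -0.0758 -0.0666 [322.6 188.8]
finger corner -0.0948 -0.0666 [333.1 190. ]
[[309.3, 187.7], [314.2, 193.6], [321.5, 179.8], [326.5, 185.8]]
[[311.8, 190.2], [315.6, 196.7], [325.6, 184.6], [329.3, 191.2]]
[[313.8, 193.0], [316.4, 199.9], [328.7, 189.8], [331.2, 196.8]]
[[315.3, 196.1], [316.5, 203.1], [330.8, 195.4], [331.9, 202.4]]
[[316.2, 199.2], [316.1, 206.1], [331.9, 201.0], [331.6, 208.0]]
```

jog_arm --rows '[[[0.0004,0,0.002,0],[0.0004,0,0.002,0],[0,0,0.001,0],[0,0,0,0]]]'

```text
time_s: 28.28
tcp_pos: [0.4751, -0.0773, 0.1027]
ee_rot: [[-0.999, -0.051, -0.001], [-0.051, 0.999, -0.0], [0.001, -0.0, -1.0]]
wrist_force: [-1.1, -0.7, 0.8]
gripper_width: 0.005
gripper_force: 0.8
```

Run:
```python
from h import *
st(); g=capture('side').max(2)
print(g[190:210,308:334])
```

```text
t 28.27 tip -0.0862 -0.0517 0.033 F [-1.1  -0.73  0.8 ]
[[136 133 128 114  87  60  36  26  29  28  30  25  17  14  16  17  15  15
   16  14  16  15  15  14  16  19]
 [137 137 133 116  80  47  30  26  29  31  30  26  16  15  15  16  17  16
   16  15  17  14  17  17  15  18]
 [137 135 126 100  65  37  26  27  30  29  30  24  16  14  15  14  15  18
   17  14  16  17  14  18  15  18]
 [138 134 118  84  48  28  26  28  30  29  30  23  17  14  17  15  14  17
   16  14  15  15  17  17  16  19]
 [130 122  98  65  36  28  27  26  25  26  26  21  17  14  16  16  15  14
   15  15  14  15  15  18  18  21]
 [ 96  91  77  61  48  44  31  19  19  18  17  18  16  19  16  16  15  18
   15  17  16  15  16  15  20  22]
 [ 78  78  77  76  73  62  36  17  18  16  16  14  16  12  15  18  16  14
   15  14  13  14  13  17  21  27]
 [ 81  81  82  82  78  59  30  17  18  20  18  18  16  18  15  16  16  15
   17  14  19  14  16  17  21  27]
 [ 86  85  87  86  80  58  27  16  17  20  19  18  20  18  22  17  16  15
   16  15  15  15  16  16  22  26]
 [ 85  84  84  84  79  59  30  16  17  20  16  20  21  17  18  
[... 436 characters left out ...]
30  29  30
   31  29  28  29  28  30  27  27]
 [ 29  26  28  29  28  29  28  28  29  28  30  29  29  27  28  30  28  30
   30  30  27  29  29  29  29  28]
 [ 26  27  28  27  28  29  28  27  29  28  28  28  27  28  28  28  28  29
   28  29  29  28  30  27  27  28]
 [ 28  26  28  28  28  30  27  27  28  28  27  30  28  28  28  29  27  29
   32  28  27  29  29  27  28  29]
 [ 28  28  28  27  28  27  28  29  29  29  27  28  30  29  28  28  29  29
   28  31  27  28  28  30  28  29]
 [ 29  27  28  30  30  30  26  29  28  29  29  28  29  27  28  29  28  29
   29  28  28  28  27  30  30  30]
 [ 27  28  29  30  30  29  28  29  29  28  28  27  28  27  27  30  28  27
   29  28  28  29  30  27  28  28]]
```

jog_arm --rows '[[[0,0,0.0015,0],[0,0,0.0015,0],[0,0,0.0005,0],[0,0,0,0]]]'

```text
time_s: 28.82
tcp_pos: [0.4757, -0.0772, 0.0993]
ee_rot: [[-0.999, -0.051, 0.001], [-0.051, 0.999, 0.0], [-0.001, 0.0, -1.0]]
wrist_force: [0.5, 0.6, -1.0]
gripper_width: 0.007
gripper_force: 0.0
```

jog_arm --rows '[[[0,0,0.0005,0],[0,0,0.0005,0],[0,0,0,0]]]'

```text
time_s: 29.2
tcp_pos: [0.4759, -0.0772, 0.0986]
ee_rot: [[-0.999, -0.051, 0.001], [-0.051, 0.999, 0.0], [-0.001, 0.0, -1.0]]
wrist_force: [-0.1, 0.3, 1.5]
gripper_width: 0.007
gripper_force: 1.3
```

Over centre, and now touching the flat lever at tip height 29 mm. A light final press, then check the force.

jog_arm --rows '[[[0,0,0.0005,0],[0,0,0.0003,0],[0,0,0,0]]]'

```text
time_s: 29.58
tcp_pos: [0.4758, -0.0772, 0.0979]
ee_rot: [[-0.999, -0.051, 0.001], [-0.051, 0.999, 0.0], [-0.001, -0.0, -1.0]]
wrist_force: [-0.1, 0.1, 4.8]
gripper_width: 0.006
gripper_force: 2.0
```

jog_arm --rows '[[[0,0,0.0005,0],[0,0,0,0]]]'

```text
time_s: 29.82
tcp_pos: [0.4758, -0.0773, 0.0976]
ee_rot: [[-0.999, -0.051, 0.001], [-0.051, 0.999, -0.0], [-0.001, -0.0, -1.0]]
wrist_force: [-0.5, 0.2, 6.5]
gripper_width: 0.008
gripper_force: 3.2
```

jog_arm --rows '[[[0,0,-0.01,0],[0,0,-0.03,0],[0,0,-0.04,0],[0,0,-0.04,0],[0,-0.05,0,0],[0,-0.05,0,0],[0,-0.05,0,0],[0,-0.05,0,0],[0,0,0,0],[0,0,0,0]]]'

```text
time_s: 31.08
tcp_pos: [0.485, -0.2769, 0.2167]
ee_rot: [[-0.999, -0.05, -0.001], [-0.05, 0.999, 0.001], [0.001, 0.001, -1.0]]
wrist_force: [-0.1, -0.2, -0.1]
gripper_width: 0.004
gripper_force: 0.0
```

```bash
python3 - <<'E'
from h import *
im=np.mean([capture('top') for _ in range(3)],0)[:,:,::-1].astype(np.uint8);cv2.imwrite('pics/top8.png',im)
st(); g=capture('side').max(2); print(g[184:212:2,300:336:2])
for a in(40,8,0):
    a=np.radians(a); print([proj("side",W(-.033-L*np.cos(a)+n*np.sin(a),-.0505,.021+L*np.sin(a)+n*np.cos(a))).round(1).tolist() for L in(.036,.064) for n in (.006,-.006)])
print(im.max(2)[206:234:2,336:362:2]); print([proj("top",W(-.033-L,-.0505,.027)).round(1) for L in(.036,.064)])
E
sed -i 's/("top6",.0168))/("top6",.0168),("top8",.0168))/' m.py; python3 m.py|tail -4
```

```text
t 31.23 tip -0.0857 -0.2506 0.1475 F [ 0.94  0.6  -0.26]
[[ 91  90  90  92  92  91  90  88  49  29  26  26  28  27  27  25  28  26]
 [ 91  90  90  90  90  89  91  82  30  29  29  26  28  27  28  25  26  26]
 [ 88  89  87  85  82  84  86  66  28  30  28  29  29  28  27  30  28  28]
 [132 109  96 205 215 210 115  33  29  29  29  26  29  27  37  41  39  41]
 [ 77 111 206 225 225 201  72  25  28  28  29  28  30  38  40  40  41  40]
 [ 86 161 228 225 226 149  55  53  39  41  34  25  28  40  42  40  40  40]
 [149 198 206 217 204 144 115  82  47  50  54  51  64  48  42  40  39  39]
 [123 168 177 192 198 204 204 106  35  39  39  38  39  41  39  41  60  48]
 [ 75 112 139 119 104 119 121  42  26  30  31  32  40  42  43  33  67  78]
 [ 79 136 201 182  70  66  68  58  49  39  35  29  26  22  23  39  65  68]
 [ 69  68 100  94  63  68  68  68  67  70  69  67  65  66  62  64  66  65]
 [134 151 101  61  69  67  69  67  69  68  69  67  66  69  68  66  65  65]
 [191 204 128  32  40  38  41  52  41  53  42  59  63  66  66  66  66  66]
 [199 194  66  36  51  37  34  26  26  27  26  25  25  27  33  44  6
[... 597 characters left out ...]
  44  48  50  26  35  27  20  51  51  53  49]
 [ 48  48  49  47  49  31  35  30  21  49  51  52  49]
 [ 47  48  48  49  50  35  35  32  25  50  50  48  50]
 [ 47  50  50  51  50  39  36  33  28  52  49  51  50]
 [ 47  49  49  50  50  38  36  35  26  44  50  52  50]
 [ 47  46  47  48  50  39  37  38  29  46  48  49  49]
 [ 46  46  47  47  48  45  30  29  27  43  47  49  50]]
[array([348.1, 219.4]), array([348.9, 233. ])]
saddle shift mm 34.83721865880241
top6 idx 16.28 [16.2 16.3 16.3 16.3 16.3 16.3 16.2] clip 16.65 [16.8 16.7 16.7 16.7 16.6 16.6 16.6 16.5]
saddle shift mm 34.72231782730701
top8 idx 16.2 [16.2 16.2 16.2 16.2 16.2 16.2 16.2] clip 16.67 [16.8 16.8 16.7 16.7 16.7 16.6 16.6 16.6]
```

After the arm came away, the grip still spans top rows 219–233, exactly where the flat lever is predicted. The lines have not shifted (0.4 mm apart, within measuring error). Handing in.

```bash
python3 -c "
from station import *
print(finish_job())"
```

```text
the job is handed in; nothing more can be done
None
```

The job is handed in: I rolled the saddle by its wheel until the lines were level to about 0.4 mm, which is near the limit of what the cameras can measure. I then pressed the lever flat, where it stayed, and moved the arm clear at 31 s.

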